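# Tip a laptop mainboard up to its working angle and lock the board holder

## Task

Tip the laptop mainboard in the bench board holder up to the 45-degree notch, far edge raised so that its top faces the robot: pull the red lock knob out until it stays out, swing the frame up, then push the knob fully home so that the frame is locked at 45 degrees. Do not touch the board itself, and leave the other things on the bench where they are.

Things in the scene. Friction and masses are not known exactly. Their poses are not given: they have to be found in the camera images.
- lock_knob (a point): Centre of the red lock knob, 30 mm diameter, 26 mm long, axis level, at the holder's right (-y) end, 201 mm above the bench; 31 mm from the upright's bushing when home, 51 mm when out; the upright ends 16 mm above this point. Axes are the holder's: x across it, away from the robot; y along the pivot, to the left; z up. Pulling out moves it along -y, pushing home along +y of this frame.
- lock (a joint): Travel of the lock knob in m: 0 = fully home (its 9 mm round-ended pin is in a notch of the index plate, frame locked), 0.020 = fully out (frame free). A detent holds it at both ends: about 7 N starts it either way, and past half-way it snaps to the other end. The pin meets the index plate 7 mm from the out end; away from a notch it is stopped there and springs back out.
- frame (a joint): Tilt of the frame about the pivot in rad: 0 = flat, positive = far rail up, near rail down (board's top turns towards the robot). Range -0.06 to 1.63. Notches every 45 degrees: 0, 0.785, 1.571. The pin enters if the frame is within about 0.07 rad of a notch and brings it within 0.04. Unlocked, the balanced frame stays where it is left (hinge friction 0.3 N m).
- pivot (a point): Point on the level pivot axis, mid-way between the uprights, 150 mm above the bench. Axes: x across the holder, away from the robot; y along the pivot, to the left; z up; they do not turn with the frame. The holder is fixed to the bench: aluminium uprights 22 mm thick, 166 mm either side along y, tops 217 mm (right) and 172 mm (left) above the bench; dark steel base 360 mm long.
- far_rail (a point): Middle of the frame's far rail: steel rod 10 mm in diameter, 270 mm long, along y, 115 mm from the pivot axis (on +x when flat). Black jaws 20 mm wide hold the board 82 mm either side of the middle; between them the rod is bare for 140 mm; the board's edge is 45 mm from the rod. Axes turn with the frame: x from the pivot to the rail, y along the rail, z out of the board's top.
- mainboard: Green laptop mainboard 130 x 190 mm with chips and metal cages up to 6 mm high, clamped in the frame between the far rail and a like near rail on the robot's side; fragile, not to be touched. Origin at its middle, on the pivot axis; axes as the far rail's.
- driver: Loose bystander: screwdriver with orange handle, 190 mm long, lying on the bench below the near rail of the frame.
- screw_dish: Loose bystander: round steel dish 96 mm across, 20 mm high, right of the holder. Origin under its centre.
- flux: Loose bystander: small white bottle with red cap, 38 mm across, 85 mm high, right of the holder. Origin under its centre.
- drive: Loose bystander: laptop hard drive 70 x 100 x 9.5 mm lying flat behind the holder. Origin under its centre.
- brick: Loose bystander: black power adapter 62 x 150 x 36 mm with a yellow label. Origin under its centre.
- tape: Loose bystander: roll of amber tape 68 mm across, 19 mm high. Origin under its centre.
- brush: Loose bystander: brush 160 mm long lying at the back left.

How it is judged (in metres and radians):
On the way, in this order (a step that is already met when the one before it is completed fails the run):
1. the lock knob is pulled fully out, into its out detent, with the frame still flat (value of joint lock above 0.017 m and value of joint frame below 0.15 rad), for 0.2 s.
2. the frame stands near 45 degrees with the knob still out (value of joint lock above 0.015 m and value of joint frame between 0.66 and 0.91 rad), for 0.2 s.
At the end, for the whole second after the job is handed in: The lock knob is fully home (within 3 mm) with the frame locked and still in the 45-degree notch (0.785 +- 0.06 rad, far rail up) (value of joint lock below 0.003 m and value of joint frame between 0.725 and 0.845 rad and angular speed of mainboard below 0.05 rad/s); the robot touches nothing.
It fails at once if the robot touches the mainboard with more than 2 N (contact force between mainboard and the fingers above 2 N or contact force between mainboard and the arm above 2 N).
It fails at once if another thing on the bench is moved by more than 20 mm (distance of any of driver, screw_dish, flux, drive, brick, tape, brush from where it was at the start of the episode above 0.02 m).
It also fails if it takes over 51 s, if anything falls off the work surface, if the arm or the gripper's body presses on something with over 40 N, if the wrist force passes 120 N, or if a joint passes its speed limit or range.

## Robot

A 6-joint arm with a two-finger parallel gripper is mounted at the origin on the work surface. World frame = base frame: x ahead of the robot, y to its left, z up, the work surface at z = 0. Lengths are in m, angles in degrees, forces in N, time in s.
With the tool pointing down it reaches from about 0.4 to 0.825 m from the base axis. Payload 7 kg.
Tool frame: the origin (TCP) lies midway between the tips of the shut fingers; the grasp point (between the pads) lies 19 mm behind it; z points along the fingers, y is the direction in which the jaws open and shut (so a half turn about z gives the same grasp; the last joint's range is limited). The gripper opens to 88 mm and grips with 3 to 60 N. Pads are 19 mm wide; open, the fingers measure 130 mm over their backs; the gripper's body (78 mm by 193 mm) begins 47 mm behind the grasp point.
Start: joints at [16.507, 20.546, 0.682, 0, -70.136, -16.507], TCP at [0.675, -0, 0.201] pointing down, gripper open.
Joint ranges: [-176.03, 176.03], [-82.01, 121.73], [-58.28, 71.71], [-173.87, 95.51], [-174.79, -0.11], [-173.66, 173.66]. Speed limits (degrees/s): [136.94, 136.94, 172.46, 180, 180, 180].

## Interface

Orientations are given as [roll, pitch, yaw] about the fixed x, y, z axes, in that order (R = Rz(yaw) Ry(pitch) Rx(roll)).
In Python, from plant import get_state, capture, close_job gives the robot as it stands.
- The arm moves only by the tool apply_moves, never from a script. Its argument "commands" is a list of rows, each an object with "grip": the opening, from 0 (shut) to 1 (fully open); "dp": the shift along the tool's x, y, z in mm, a list of three; "yaw": the turn about the tool's z in rad. A call has 1 to 12 rows; each row is the pose to reach, as a shift and turn from the pose commanded when the call began, along the tool's axes at that moment; what a row does not reach only later rows make up. A row lasts 1/8 s, in which the tool goes at most 62.5 mm and 10.7 degrees, less where a joint would pass 70% of its speed; a pose out of reach is approached as far as the arm can. A call with a gripper value outside its range is refused whole. The fingers move at their own pace and stop on an object; "newtons" is the grip in N (left out, the last holds). Time passes only in rows, so rows that repeat a pose let the fingers close. It gives the time, the measured TCP pose, the force and the opening at its end, in the units of the state.
- get_state(): the state, without advancing time (a new reading comes with each control period).
- capture(name): name is "scene" or "side" or "wrist"; returns a dict with "color" (384x512x3 uint8, red, green, blue), "camera_matrix" (3x3 intrinsics, pixels), "xyz" and "rotation" of the camera in the world; the wrist camera has in their place "T_tool_cam" (4x4, takes a point from camera to tool coordinates, whose origin is the TCP and whose axes are the flange's). Camera axes: x right, y up, looking along -z (the intrinsics and any distortion apply to the point x, -y, -z); pixel columns grow to the right and rows downward; lengths in m; the calibration is good to about 2 mm. The wrist camera is an equidistant fisheye: a pixel r from the principal point sees the ray r / f radians off the axis. A picture is of the moment at which its call begins: read the wrist's pose just before it. There is no depth.
- close_job(): hands the job in, once; it reports no verdict.
The state is a dict: "time_s": time; "joints": joint angles; "qd": joint speeds; "joint_torque": joint torques, N m; "tcp_pos": TCP position; "eef_rot": TCP orientation; "contact_force": force on the tool from outside, world axes, zero at the start; "moment": the same for the moment, N m; "gripper_width": finger opening in m.
Only numpy, scipy, OpenCV 4.12 (cv2) and the standard library are available. Lean on these libraries where they do the work, as an engineer would, in place of code of your own. Each camera call takes 0.05 s, during which the arm holds its last target.

## Working session

There is one attempt and no reset: what is moved stays moved. The work goes in short steps, Python scripts to look and compute and a tool call to move; the robot and the scene stay as the last step left them, time stands still between calls to the robot, and variables do not carry over. Pictures are saved under pics/ and viewed, and the job is handed in when it is done.

Besides the shell and the picture viewer there is one more tool, called as name(argument=value, ...), one argument or row to a line, values as JSON. apply_moves: Moves the arm, as the interface text tells. Its arguments: {"type":"object","properties":{"commands":{"type":"array","items":{"type":"object","properties":{"grip":{"type":"number"},"dp":{"type":"array","items":{"type":"number"}},"yaw":{"type":"number"}}}},"newtons":{"type":"number"}},"required":["commands"]}

```bash
ls; mkdir -p pics; python3 - <<'E'
from plant import *
import cv2,json
print(get_state())
for n in ["scene","side","wrist"]:
    c=capture(n); cv2.imwrite(f"pics/{n}0.png",c["color"][:,:,::-1])
    print(n,{k:v.tolist() if hasattr(v,'tolist') else v for k,v in c.items() if k!="color"})
E
```

```text
pics
{'time_s': 0.0, 'joints': array([ 1.65068271e+01,  2.05899995e+01,  6.33934394e-01, -2.29200655e-02,
       -7.01353855e+01, -1.65079634e+01]), 'qd': array([ 0.05444016, -0.07386775, -0.0019219 ,  0.06081187,  0.0602993 ,
       -0.02301897]), 'joint_torque': array([-8.00930356e-04, -5.82726967e+01,  2.93058443e+01,  6.99745238e+00,
        6.93249181e-03, -2.06530804e-04]), 'tcp_pos': array([ 6.74463952e-01, -1.36315751e-05,  2.00331338e-01]), 'eef_rot': array([ 1.79906196e+02, -5.33017977e-03, -9.00089374e+01]), 'contact_force': array([0.62543399, 0.49228803, 0.41947739]), 'moment': array([ 0.01486599, -0.00362221, -0.02381222]), 'gripper_width': 0.08739900031951908}
scene {'camera_matrix': [[351.75309965659045, 0.0, 257.1410701264809], [0.0, 351.75309965659045, 196.96404845309902], [0.0, 0.0, 1.0]], 'xyz': [1.089384013537962, -0.4092662364176042, 0.698140588686148], 'rotation': [51.38134591494388, 1.318542679672569, 47.547917457941274]}
side {'camera_matrix': [[353.84339972231726, 0.0, 259.6656342527502], [0.0, 353.84339972231726, 190.33258591539277], [0.0, 0.0, 1.0]], 'xyz': [0.4491494154057931, 0.7948890707396231, 0.7514374107490659], 'rotation': [49.99761067906331, 0.6847855422359721, -172.34565148884622]}
wrist {'camera_matrix': [[297.3186396354542, 0.0, 255.91256705086613], [0.0, 297.3186396354542, 186.09411183506097], [0.0, 0.0, 1.0]], 'T_tool_cam': [[-0.00017028967708857705, 0.9557143775392293, 0.29429576885546405, 0.07885987463926482], [0.9999994504193682, 0.00046719322646453085, -0.0009385581763356334, -0.0010935959387964322], [-0.0010344865330673845, 0.2942954472894406, -0.9557139318553016, -0.18351168104134194], [0.0, 0.0, 0.0, 1.0]]}
```

View pics/scene0.png

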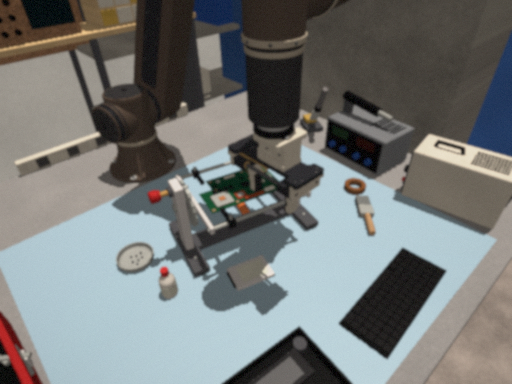

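View pics/side0.png

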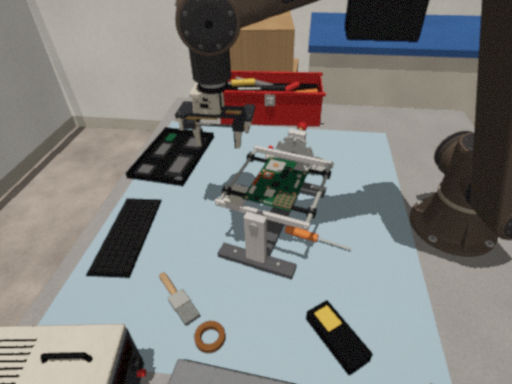

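View pics/wrist0.png

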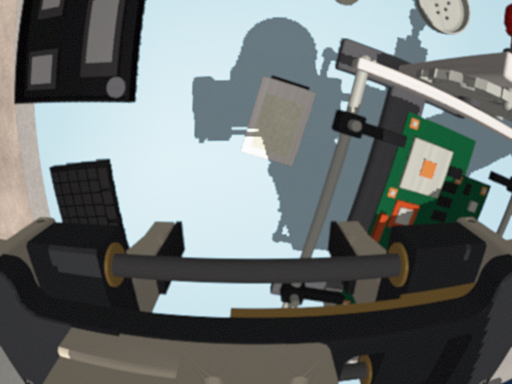

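```bash
cat > h.py <<'E'
import numpy as np, cv2
from scipy.spatial.transform import Rotation as R
from plant import *
def pose(c,st=None):
    if "xyz" in c: return R.from_euler('xyz',c["rotation"],degrees=True).as_matrix(), np.array(c["xyz"])
    T=np.eye(4);T[:3,:3]=R.from_euler('xyz',st["eef_rot"],degrees=True).as_matrix();T[:3,3]=st["tcp_pos"]
    T=T@np.array(c["T_tool_cam"]); return T[:3,:3],T[:3,3]
def proj(c,P,st=None):
    Rm,t=pose(c,st); p=(np.atleast_2d(P)-t)@Rm; p=p*[1,-1,-1]; K=np.array(c["camera_matrix"])
    if "xyz" in c: uv=p[:,:2]/p[:,2:]
    else:
        r=np.linalg.norm(p[:,:2],axis=1); th=np.arctan2(r,p[:,2]); uv=p[:,:2]*(th/r)[:,None]
    return uv*[K[0,0],K[1,1]]+K[:2,2]
def ray(c,uv,st=None):
    Rm,t=pose(c,st);K=np.array(c["camera_matrix"]);q=(np.array(uv)-K[:2,2])/[K[0,0],K[1,1]]
    if "xyz" in c: d=np.array([q[0],q[1],1])
    else:
        th=np.linalg.norm(q); d=np.array([*(q/th*np.sin(th)),np.cos(th)])
    return t,Rm@(d*[1,-1,-1])
def onz(c,uv,z,st=None):
    t,d=ray(c,uv,st); return t+d*(z-t[2])/d[2]
def crop(c,x0,y0,w,h,s,name):
    cv2.imwrite(name,cv2.resize(c["color"][y0:y0+h,x0:x0+w,::-1],None,fx=s,fy=s,interpolation=cv2.INTER_CUBIC))
E
python3 - <<'E'
from h import *
a=capture("scene");b=capture("side")
crop(a,110,120,220,165,3.6,"pics/sc1.png"); crop(b,190,110,180,135,4.4,"pics/sd1.png")
for n,c,uv,z in [("knob",a,(155,196),.201),("kn side",b,(301,127),.085),("flux",a,(166,290),0.02),("dish",a,(135,258),.01),("drive",a,(250,272),.005)]: print(n,onz(c,uv,z))
E
```

```text
knob [ 0.4563014  -0.16377207  0.201     ]
kn side [ 0.4591113  -0.37215913  0.085     ]
flux [ 0.56105769 -0.23598089  0.02      ]
dish [ 0.40932258 -0.23965338  0.01      ]
drive [ 0.64704411 -0.05038247  0.005     ]
```

View pics/sc1.png

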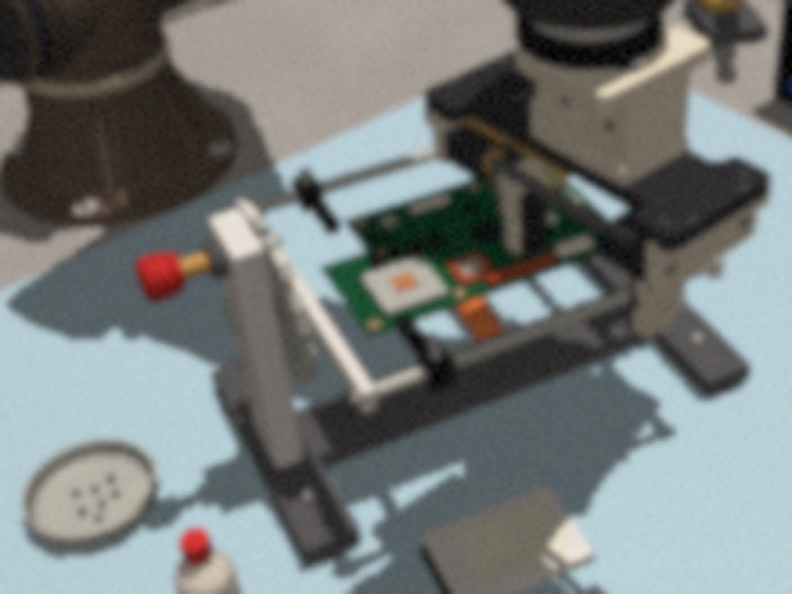

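View pics/sd1.png

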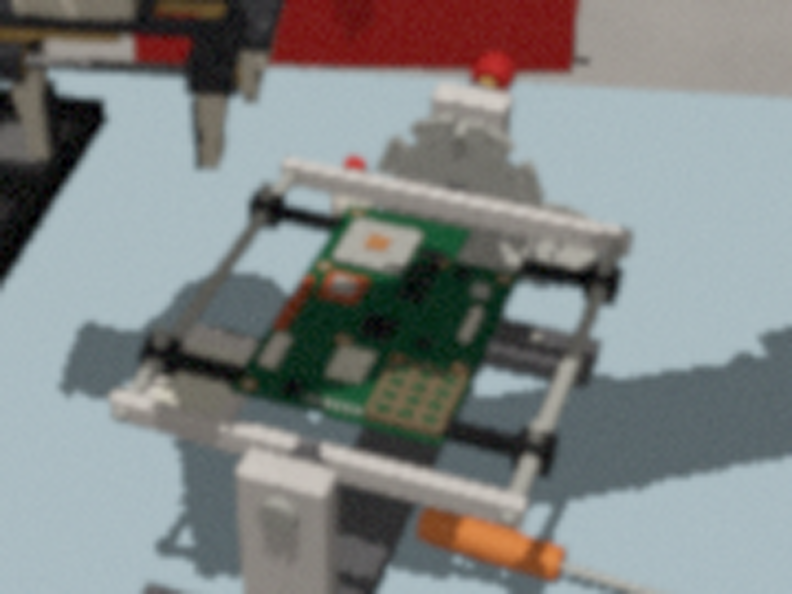

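```bash
python3 - <<'E'
from h import *
from scipy.optimize import least_squares
a=capture("scene");b=capture("side")
A=lambda u,v:np.array([u/3.6+110,v/3.6+120]); B=lambda u,v:np.array([u/4.4+190,v/4.4+110])
pts=[(a,A(237,234),(0,-.166,.217)),(b,B(285,475),(0,.166,.172)),(b,B(472,100),(0,-.166,.217)),
(a,A(437,365),(.115,-.082,.15)),(a,A(312,190),(-.115,-.082,.15)),(b,B(267,207),(.115,-.082,.15)),(b,B(160,350),(.115,.082,.15)),(b,B(602,280),(-.115,-.082,.15)),(b,B(540,447),(-.115,.082,.15)),
(a,A(160,276),None),(b,B(493,68),None)]
def f(p):
    c,s=np.cos(p[2]),np.sin(p[2]);r=[]
    for cam,uv,P in pts:
        if P is None: P=(0,p[3],.201)
        w=[p[0]+c*P[0]-s*P[1],p[1]+s*P[0]+c*P[1],P[2]]
        r+=list(proj(cam,w)[0]-uv)
    return r
o=least_squares(f,[.6,0,0,-.22],loss='soft_l1'); p=o.x
print(p,np.degrees(p[2])); print(np.round(np.array(f(p)).reshape(-1,2),1))
c,s=np.cos(p[2]),np.sin(p[2])
print("knob",p[0]-s*p[3],p[1]+c*p[3])
print("rail",p[0]+c*.115,p[1]+s*.115)
E
```

```text
[ 0.5070135   0.0474533  -0.23570685 -0.21992731] -13.50500784534329
[[-0.6 -1.4]
 [ 0.3 -0.9]
 [-0.5 -1.3]
 [-0.1  0.1]
 [-1.6 -0.2]
 [-0.5  1. ]
 [ 0.2  1.9]
 [-0.3  0.7]
 [-1.3  0.9]
 [-0.6 -0.3]
 [-0.5  2. ]]
knob 0.4556537974363507 -0.16639290573369409
rail 0.6188336926048791 0.020597313312476644
```

apply_moves(
  commands=[
    {"grip": 1,"dp": [0,0,-60],"yaw": 0},
    {"grip": 1,"dp": [0,0,-100],"yaw": 0.1},
    {"grip": 1,"dp": [40,50,-100],"yaw": 0.236},
    {"grip": 1,"dp": [75,100,-100],"yaw": 0.236},
    {"grip": 1,"dp": [110,150,-100],"yaw": 0.236},
    {"grip": 1,"dp": [145,200,-90],"yaw": 0.236},
    {"grip": 1,"dp": [166,219,-80],"yaw": 0.236},
    {"grip": 1,"dp": [166,219,-80],"yaw": 0.236},
    {"grip": 1,"dp": [166,219,-80],"yaw": 0.236},
    {"grip": 1,"dp": [166,219,-80],"yaw": 0.236},
  ],
  newtons=40,
)

```text
time_s: 1.6
tcp_pos: [0.4567, -0.1656, 0.2813]
eef_rot: [-180.0, 0.0, -103.5]
contact_force: [-0.3, -1.4, -0.7]
gripper_width: 0.0874
```

```bash
python3 - <<'E'
from h import *
s=get_state();print(s)
w=capture("wrist");crop(w,0,0,512,384,1.5,"pics/w1.png")
a=capture("scene");crop(a,110,120,200,150,4,"pics/sc2.png")
print(proj(w,[.4557,-.1664,.201],s))
E
```

```text
{'time_s': 1.6, 'joints': array([ 3.33025178e+00, -2.49710844e-01, -1.47041564e+01,  1.48323403e-03,
       -7.55407364e+01, -1.68137689e+01]), 'qd': array([ 0.12768093,  0.27216679, -0.14667837, -0.12063374,  0.06575146,
        0.1269147 ]), 'joint_torque': array([-2.42610332e-01, -3.02975965e+01,  3.01573849e+01,  7.22322330e+00,
        1.00467325e-03, -5.05590331e-03]), 'tcp_pos': array([ 0.45672735, -0.16555788,  0.28133882]), 'eef_rot': array([-1.79994973e+02,  1.87782855e-05, -1.03483147e+02]), 'contact_force': array([-0.26877712, -1.40345091, -0.7148192 ]), 'moment': array([ 0.05112839, -0.00081831,  0.01815269]), 'gripper_width': 0.08743409944652789}
[[257.41632582 182.3694223 ]]
```

View pics/w1.png

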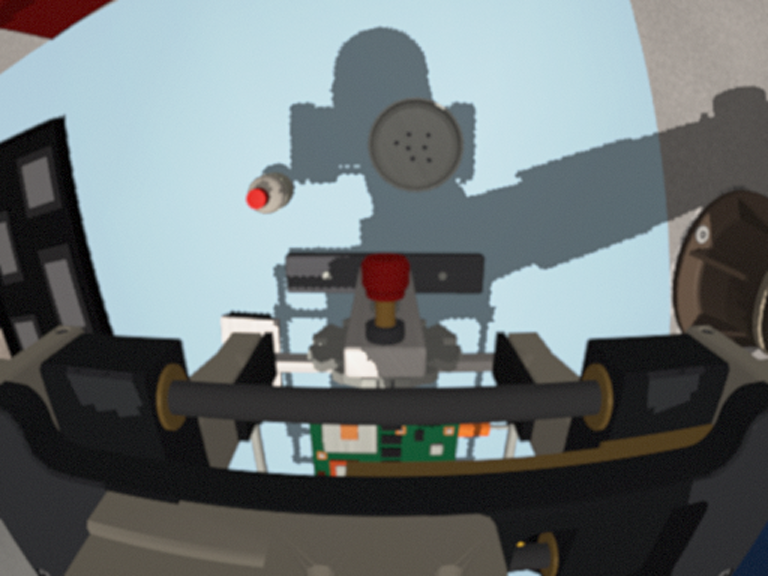

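View pics/sc2.png

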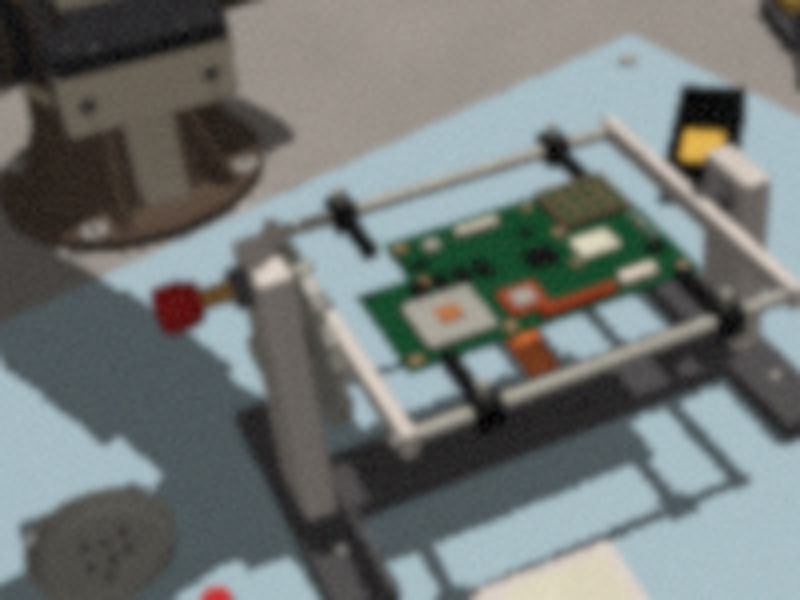

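apply_moves(
  commands=[
    {"grip": 1,"dp": [0,0,50],"yaw": 0},
    {"grip": 1,"dp": [0,0,90],"yaw": 0},
    {"grip": 1,"dp": [0,0,99],"yaw": 0},
    {"grip": 1,"dp": [0,0,99],"yaw": 0},
    {"grip": 0.3,"dp": [0,0,99],"yaw": 0},
    {"grip": 0.2,"dp": [0,0,99],"yaw": 0},
    {"grip": 0.2,"dp": [0,0,99],"yaw": 0},
    {"grip": 0.2,"dp": [0,0,99],"yaw": 0},
    {"grip": 0.2,"dp": [0,0,99],"yaw": 0},
    {"grip": 0.2,"dp": [0,0,99],"yaw": 0},
  ],
  newtons=40,
)

```text
time_s: 2.95
tcp_pos: [0.4559, -0.166, 0.1823]
eef_rot: [180.0, -0.0, -103.5]
contact_force: [0.6, 0.0, -0.0]
gripper_width: 0.0333
```

apply_moves(
  commands=[
    {"grip": 0.2,"dp": [0,0,0],"yaw": 0},
    {"grip": 0.2,"dp": [0,0,0],"yaw": 0},
    {"grip": 0.2,"dp": [0,0,0],"yaw": 0},
  ],
  newtons=40,
)

```text
time_s: 3.32
tcp_pos: [0.456, -0.166, 0.182]
eef_rot: [180.0, -0.0, -103.5]
contact_force: [2.6, -0.3, -3.7]
gripper_width: 0.0243
```

```bash
python3 - <<'E'
from h import *
s=get_state();print(s['tcp_pos'],s['gripper_width'],s['contact_force'])
w=capture("wrist");crop(w,100,100,312,234,2.5,"pics/w2.png")
a=capture("scene");crop(a,110,150,120,90,6,"pics/sc3.png")
E
```

```text
[ 0.4560485  -0.16603755  0.18203432] 0.024269153338227458 [ 2.62728781 -0.31755249 -3.72383988]
```

View pics/w2.png

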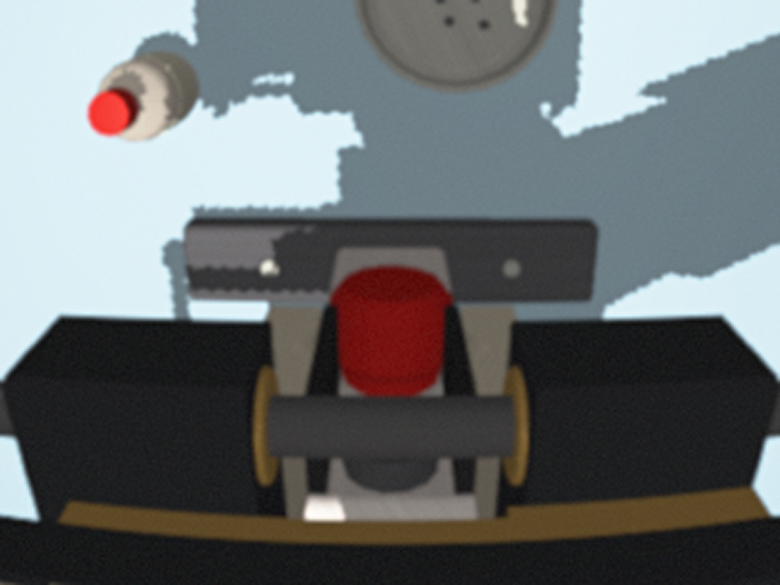

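View pics/sc3.png

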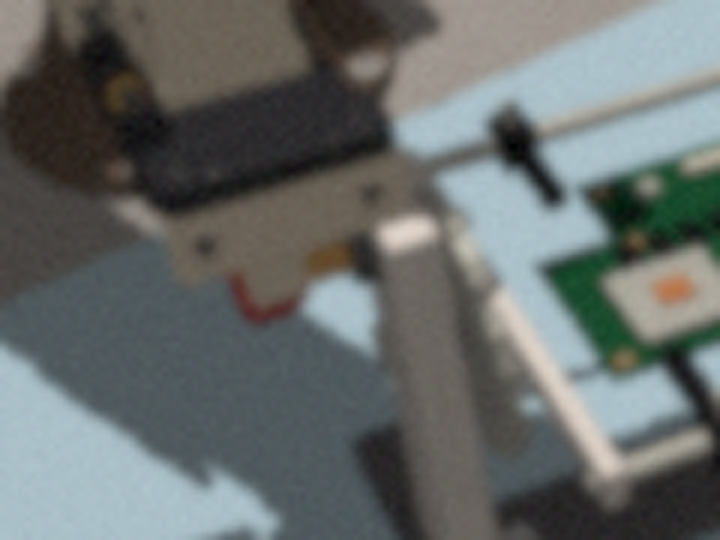

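```bash
python3 - <<'E'
from h import *
a=capture("scene");y=-.2357;c,s=np.cos(y),np.sin(y)
k=np.array([.4557,-.1664,0]);X=np.array([c,s,0]);Y=np.array([-s,c,0]);Z=np.array([0,0,1])
im=cv2.resize(a["color"][150:240,110:230,::-1],None,fx=6,fy=6,interpolation=cv2.INTER_CUBIC)
def d(P,col): 
    u=(proj(a,P)[0]-[110,150]+.5)*6; cv2.circle(im,tuple(int(v) for v in u),3,col,-1)
for t in np.linspace(0,2*np.pi,40):
    for e in (-.013,.013): d(k+Z*.201+X*.015*np.cos(t)+Z*.015*np.sin(t)+Y*e,(0,255,255) if e<0 else (255,255,0))
for e in (-.0095,.0095):
    for q in (.0125,.034): 
        for z in(.182,.201,.248): d(k+Y*e+X*q+Z*z,(0,255,0))
cv2.imwrite("pics/sc4.png",im)
E
```

```text
(no output)
```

View pics/sc4.png

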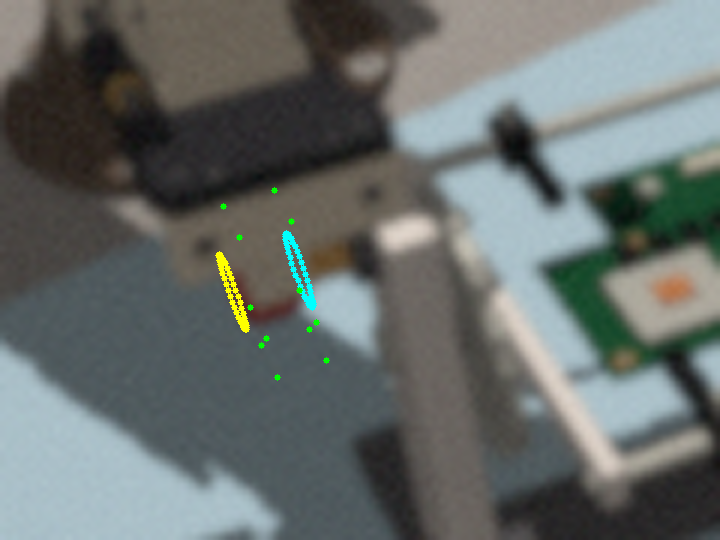

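```bash
python3 - <<'E'
from h import *
s=get_state();w=capture("wrist");Rt=R.from_euler('xyz',s["eef_rot"],degrees=True).as_matrix()
print(s['gripper_width'],s['time_s'])
im=cv2.resize(w["color"][100:334,100:412,::-1],None,fx=2.5,fy=2.5,interpolation=cv2.INTER_CUBIC)
for z,col in((0,(0,255,0)),(-.019,(0,255,255)),(-.038,(255,255,0))):
  for x in(-.0095,.0095):
    for y in (-.033,-.012,.012,.033):
      u=(proj(w,Rt@[x,y,z]+s["tcp_pos"],s)[0]-100+.5)*2.5; cv2.circle(im,tuple(int(v) for v in u),3,col,-1)
cv2.imwrite("pics/w3.png",im)
E
```

```text
0.02416870726342938 3.475
```

View pics/w3.png

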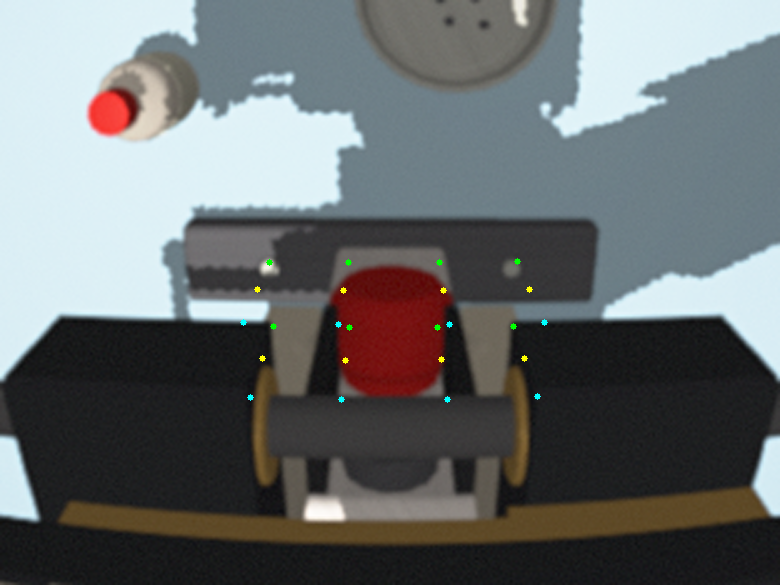

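```bash
python3 - <<'E'
from h import *
s=get_state();a=capture("scene");Rt=R.from_euler('xyz',s["eef_rot"],degrees=True).as_matrix()
S=5;x0,y0=90,110
im=cv2.resize(a["color"][y0:y0+120,x0:x0+160,::-1],None,fx=S,fy=S,interpolation=cv2.INTER_CUBIC)
def box(lo,hi,col):
  import itertools
  for i,j in itertools.combinations(itertools.product((0,1),repeat=3),2):
    if sum(p!=q for p,q in zip(i,j))==1:
      P=[Rt@np.array([(lo,hi)[k[n]][n] for n in range(3)])+s["tcp_pos"] for k in (i,j)]
      u=(proj(a,P)-[x0,y0]+.5)*S; cv2.line(im,*[tuple(int(v) for v in q) for q in u],col,1)
box((-.039,-.0965,-.15),(.039,.0965,-.066),(0,255,255))
box((-.0095,-.033,-.066),(.0095,-.012,0),(0,255,0))
cv2.imwrite("pics/sc5.png",im)
E
```

```text
(no output)
```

View pics/sc5.png

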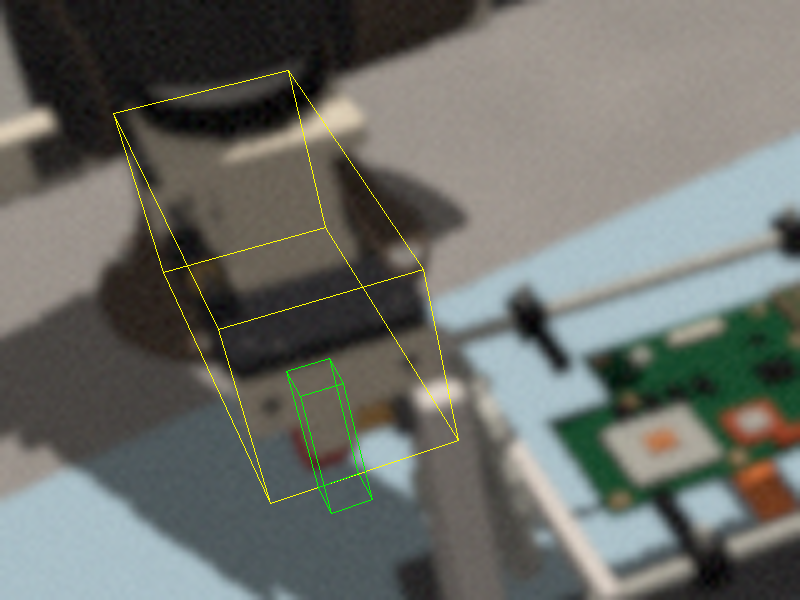

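```bash
python3 - <<'E'
from h import *
import itertools
b=capture("side"); im0=cv2.imread("pics/side0.png")
s=dict(eef_rot=[180,0,-90],tcp_pos=np.array([.6745,0,.2003]));Rt=R.from_euler('xyz',s["eef_rot"],degrees=True).as_matrix()
S=6;x0,y0=160,70
im=cv2.resize(im0[y0:y0+90,x0:x0+120],None,fx=S,fy=S,interpolation=cv2.INTER_CUBIC)
def box(lo,hi,col):
  for i,j in itertools.combinations(itertools.product((0,1),repeat=3),2):
    if sum(p!=q for p,q in zip(i,j))==1:
      P=[Rt@np.array([(lo,hi)[k[n]][n] for n in range(3)])+s["tcp_pos"] for k in (i,j)]
      u=(proj(b,P)-[x0,y0]+.5)*S; cv2.line(im,*[tuple(int(v) for v in q) for q in u],col,1)
box((-.039,-.0965,-.12),(.039,.0965,-.066),(0,255,255))
box((-.0095,-.065,-.066),(.0095,-.044,0),(0,255,0))
box((-.0095,.065,-.066),(.0095,.044,0),(0,255,0))
cv2.imwrite("pics/sd5.png",im)
E
```

```text
(no output)
```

View pics/sd5.png

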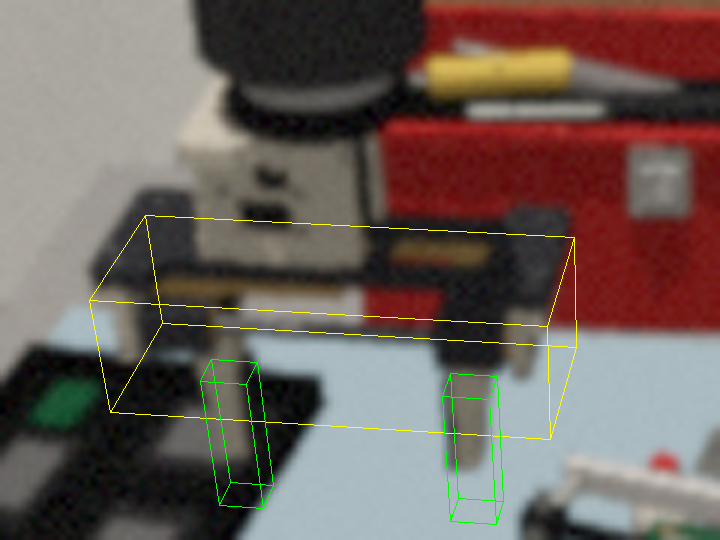

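apply_moves(
  commands=[
    {"grip": 0.5,"dp": [0,0,0],"yaw": 0},
    {"grip": 0.6,"dp": [0,0,0],"yaw": 0},
    {"grip": 0.6,"dp": [0,0,0],"yaw": 0},
    {"grip": 0.6,"dp": [0,0,14],"yaw": 0},
    {"grip": 0.6,"dp": [0,0,28],"yaw": 0},
    {"grip": 0.6,"dp": [0,0,28],"yaw": 0},
    {"grip": 0.2,"dp": [0,0,28],"yaw": 0},
    {"grip": 0.2,"dp": [0,0,28],"yaw": 0},
    {"grip": 0.2,"dp": [0,0,28],"yaw": 0},
    {"grip": 0.2,"dp": [0,0,28],"yaw": 0},
    {"grip": 0.2,"dp": [0,0,28],"yaw": 0},
    {"grip": 0.2,"dp": [0,0,28],"yaw": 0},
  ],
  newtons=40,
)

```text
time_s: 5.12
tcp_pos: [0.4561, -0.166, 0.1545]
eef_rot: [-180.0, 0.0, -103.5]
contact_force: [-0.6, 0.9, 3.3]
gripper_width: 0.0283
```

```bash
python3 - <<'E'
from h import *
s=get_state();print(s['tcp_pos'],s['gripper_width'],s['contact_force'])
a=capture("scene");crop(a,110,150,120,90,6,"pics/sc6.png")
E
```

```text
[ 0.4561165  -0.16602985  0.15452902] 0.028329728826454553 [-0.59164093  0.9451161   3.31402384]
```

View pics/sc6.png

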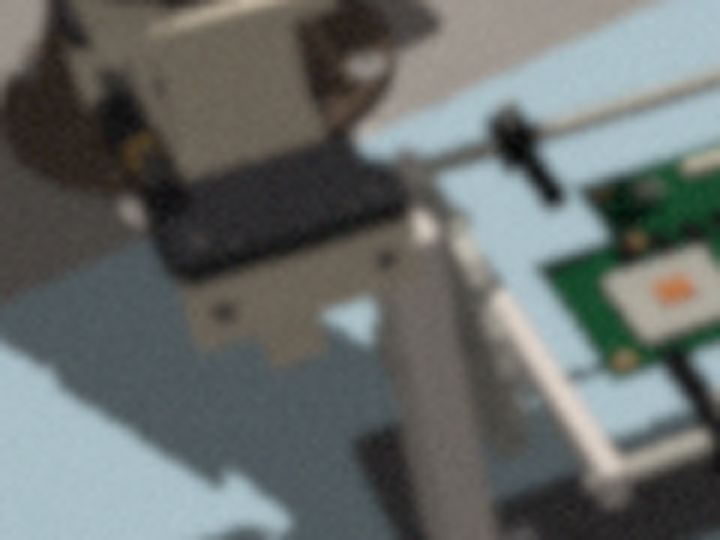

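apply_moves(
  commands=[
    {"grip": 0.2,"dp": [4,0,0],"yaw": 0},
    {"grip": 0.2,"dp": [8,0,0],"yaw": 0},
    {"grip": 0.2,"dp": [12,0,0],"yaw": 0},
    {"grip": 0.2,"dp": [16,0,0],"yaw": 0},
    {"grip": 0.2,"dp": [20,0,0],"yaw": 0},
    {"grip": 0.2,"dp": [22,0,0],"yaw": 0},
    {"grip": 0.2,"dp": [22,0,0],"yaw": 0},
    {"grip": 0.2,"dp": [22,0,0],"yaw": 0},
  ],
  newtons=40,
)

```text
time_s: 6.18
tcp_pos: [0.4514, -0.1856, 0.1545]
eef_rot: [-180.0, 0.2, -103.5]
contact_force: [-2.4, 14.4, 9.8]
gripper_width: 0.0285
```

```bash
python3 - <<'E'
from h import *
s=get_state();print(s['tcp_pos'],s['gripper_width'],s['contact_force'])
w=capture("wrist");crop(w,100,100,312,234,2.5,"pics/w4.png")
E
```

```text
[ 0.45142831 -0.185584    0.15450473] 0.028511094040841015 [-2.44472039 14.37282062  9.76835171]
```

View pics/w4.png

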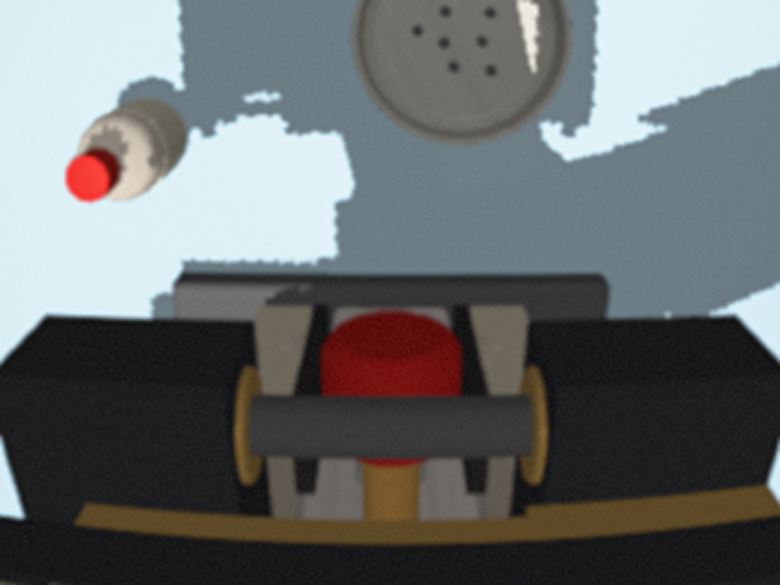

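apply_moves(
  commands=[
    {"grip": 0.6,"dp": [20,0,0],"yaw": 0},
    {"grip": 0.6,"dp": [20,0,0],"yaw": 0},
    {"grip": 0.6,"dp": [20,0,0],"yaw": 0},
    {"grip": 0.6,"dp": [20,0,-50],"yaw": 0},
    {"grip": 0.4,"dp": [20,0,-100],"yaw": 0},
    {"grip": 0.35,"dp": [-30,-20,-100],"yaw": 0},
    {"grip": 0.35,"dp": [-80,-45,-100],"yaw": 0},
    {"grip": 0.35,"dp": [-130,-70,-100],"yaw": 0},
    {"grip": 0.35,"dp": [-180,-95,-100],"yaw": 0},
    {"grip": 0.35,"dp": [-225,-110,-90],"yaw": 0},
    {"grip": 0.35,"dp": [-241,-115,-80],"yaw": 0},
    {"grip": 0.35,"dp": [-241,-115,-80],"yaw": 0},
  ],
)

```text
time_s: 7.72
tcp_pos: [0.6185, 0.021, 0.2325]
eef_rot: [179.8, -0.1, -103.4]
contact_force: [-0.6, -1.2, -0.3]
gripper_width: 0.0308
```

apply_moves(
  commands=[
    {"grip": 0.35,"dp": [0,0,0],"yaw": 0},
    {"grip": 0.35,"dp": [0,0,0],"yaw": 0},
  ],
)

```text
time_s: 7.98
tcp_pos: [0.6188, 0.0191, 0.2351]
eef_rot: [-179.9, 0.0, -103.6]
contact_force: [-0.4, -0.2, -0.2]
gripper_width: 0.0306
```

```bash
python3 - <<'E'
from h import *
s=get_state();print(s['tcp_pos'],s['gripper_width'],s['contact_force'])
w=capture("wrist");crop(w,0,0,512,384,1.5,"pics/w5.png")
a=capture("scene");crop(a,110,120,200,150,4,"pics/sc7.png")
y=-.2357;X=np.array([np.cos(y),np.sin(y),0]);Y=np.array([-np.sin(y),np.cos(y),0]);P=np.array([.507,.0475,.15])
for v in (-.082,-.04,0,.082): print(v,proj(w,P+.115*X+v*Y,s)*1.5,proj(w,P-.115*X+v*Y,s)*1.5)
b=capture("side");crop(b,170,60,180,135,4.4,"pics/sd6.png")
E
```

```text
[0.61877715 0.01913724 0.23505367] 0.03064646036396466 [-0.4204     -0.17322229 -0.1621264 ]
-0.082 [[385.29921644 142.82062745]] [[704.79695629 166.33313511]]
-0.04 [[385.36823893 212.08330461]] [[699.21212454 223.14017819]]
0 [[385.40932195 275.24864157]] [[691.33123638 275.44021218]]
0.082 [[385.43121775 388.15180215]] [[669.60476375 372.59927517]]
```

View pics/w5.png

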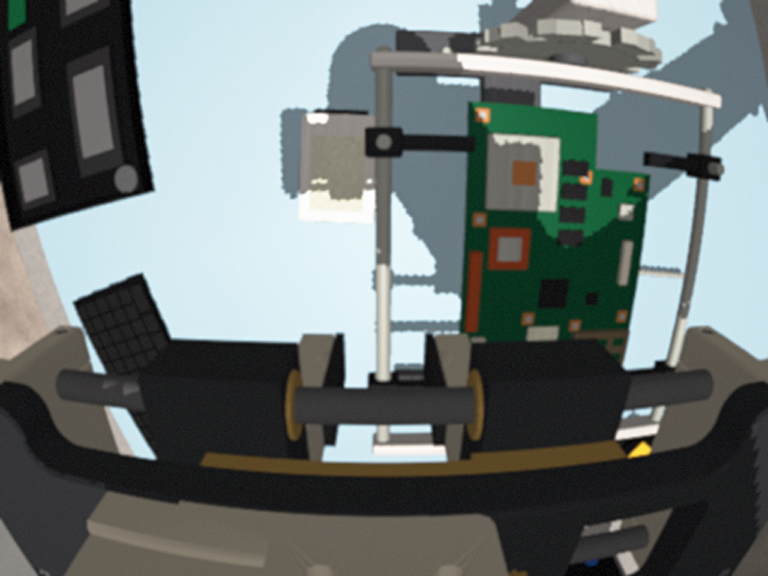

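View pics/sc7.png

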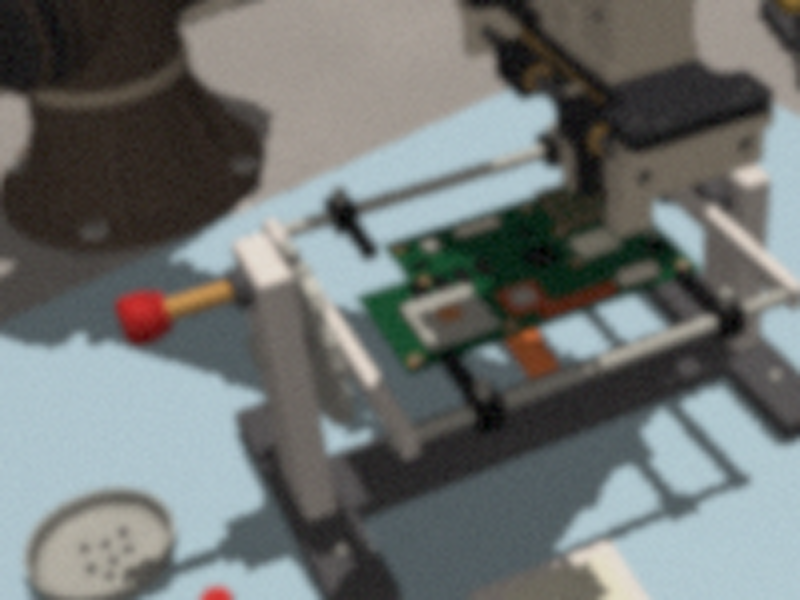

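View pics/sd6.png

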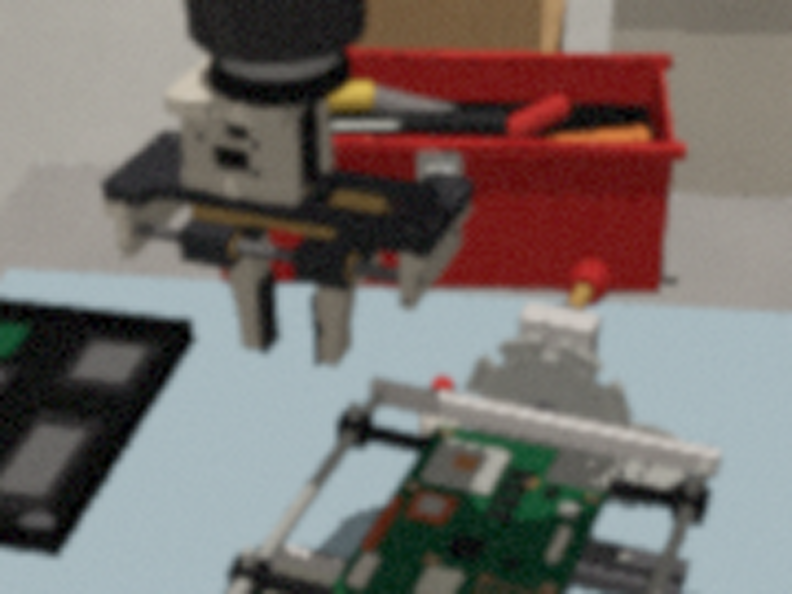

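apply_moves(
  commands=[
    {"grip": 0.35,"dp": [0,0,40],"yaw": 0},
    {"grip": 0.35,"dp": [0,0,80],"yaw": 0},
    {"grip": 0.35,"dp": [0,0,100],"yaw": 0},
    {"grip": 0.35,"dp": [0,0,115],"yaw": 0},
    {"grip": 0.35,"dp": [0,0,124],"yaw": 0},
    {"grip": 0.35,"dp": [0,0,124],"yaw": 0},
    {"grip": 0.35,"dp": [0,0,124],"yaw": 0},
  ],
)

```text
time_s: 9.0
tcp_pos: [0.6196, 0.0201, 0.1112]
eef_rot: [-179.9, 0.0, -103.5]
contact_force: [0.0, -0.3, -0.1]
gripper_width: 0.0306
```

```bash
python3 - <<'E'
from h import *
s=get_state();print(s['tcp_pos'],s['gripper_width'],s['contact_force'])
w=capture("wrist");crop(w,0,0,512,384,1.5,"pics/w6.png")
a=capture("scene");crop(a,200,120,140,105,5,"pics/sc8.png")
b=capture("side");crop(b,170,90,180,135,4.4,"pics/sd7.png")
E
```

```text
[0.61959202 0.02011584 0.11117715] 0.03061218547108538 [ 0.04650157 -0.25883213 -0.13175826]
```

View pics/w6.png

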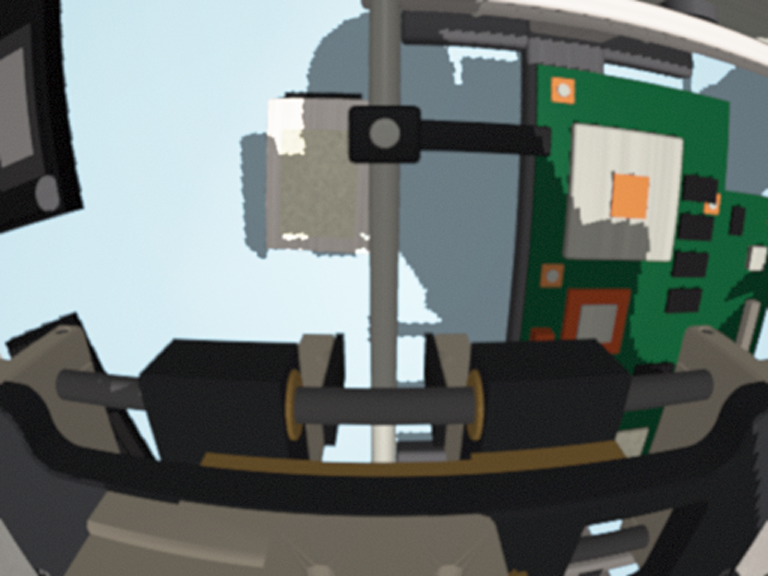

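View pics/sc8.png

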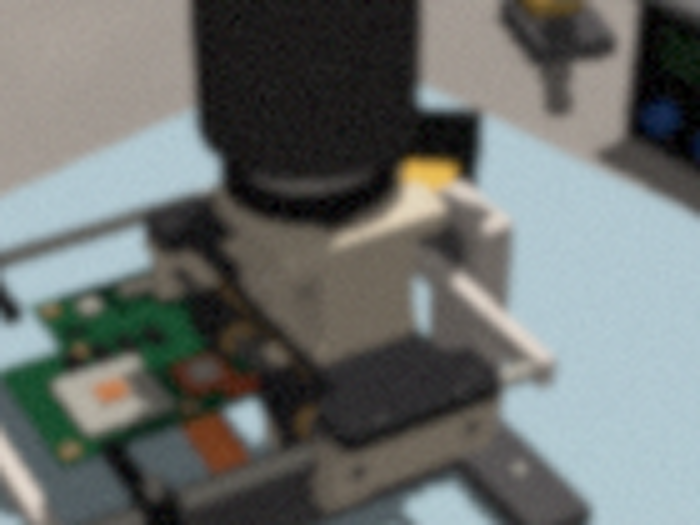

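View pics/sd7.png

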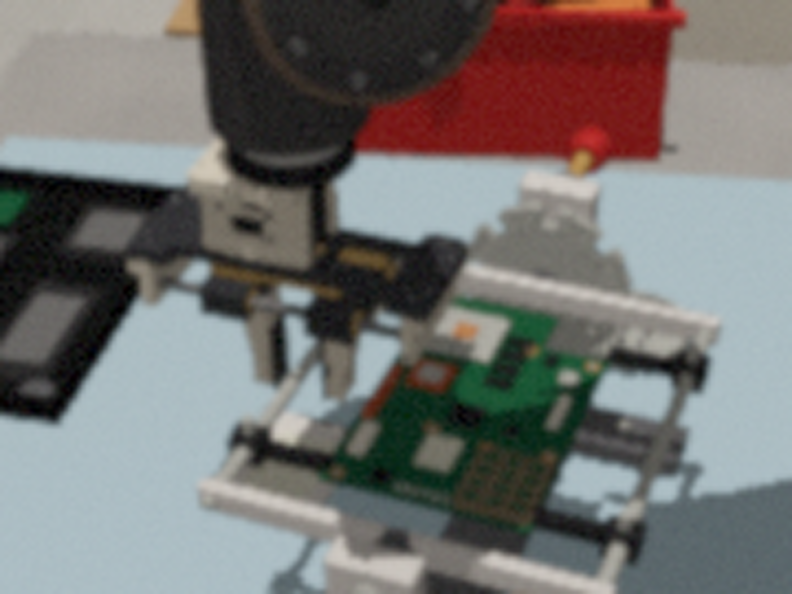

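apply_moves(
  commands=[
    {"grip": 0.04,"dp": [0,0,0],"yaw": 0},
    {"grip": 0.04,"dp": [0,0,0],"yaw": 0},
    {"grip": 0.04,"dp": [0,0,0],"yaw": 0},
    {"grip": 0.04,"dp": [0,0,0],"yaw": 0},
    {"grip": 0.04,"dp": [0,0,0],"yaw": 0},
    {"grip": 0.04,"dp": [0,0,0],"yaw": 0},
  ],
  newtons=15,
)

```text
time_s: 9.9
tcp_pos: [0.6199, 0.0199, 0.1106]
eef_rot: [-179.9, 0.0, -103.5]
contact_force: [5.0, -3.2, -0.7]
gripper_width: 0.009
```

apply_moves(
  commands=[
    {"grip": 0.04,"dp": [0,1,-15],"yaw": 0},
    {"grip": 0.04,"dp": [0,4,-30],"yaw": 0},
    {"grip": 0.04,"dp": [0,9,-44],"yaw": 0},
    {"grip": 0.04,"dp": [0,15,-57],"yaw": 0},
    {"grip": 0.04,"dp": [0,24,-70],"yaw": 0},
    {"grip": 0.04,"dp": [0,34,-81],"yaw": 0},
    {"grip": 0.04,"dp": [0,34,-81],"yaw": 0},
    {"grip": 0.04,"dp": [0,34,-81],"yaw": 0},
    {"grip": 0.04,"dp": [0,34,-81],"yaw": 0},
  ],
  newtons=15,
)

```text
time_s: 11.02
tcp_pos: [0.5882, 0.0277, 0.1934]
eef_rot: [-179.7, 0.1, -103.5]
contact_force: [4.4, -3.2, 8.6]
gripper_width: 0.0097
```

```bash
python3 - <<'E'
from h import *
s=get_state();print(s['tcp_pos'],s['gripper_width'],s['contact_force'])
w=capture("wrist");crop(w,0,0,512,384,1.5,"pics/w7.png")
a=capture("scene");crop(a,110,100,230,172,3.4,"pics/sc9.png")
b=capture("side");crop(b,170,60,200,150,4,"pics/sd8.png")
E
```

```text
[0.58818273 0.02770211 0.19335319] 0.009665629514786573 [ 4.40259819 -3.222488    8.5530707 ]
```

View pics/w7.png

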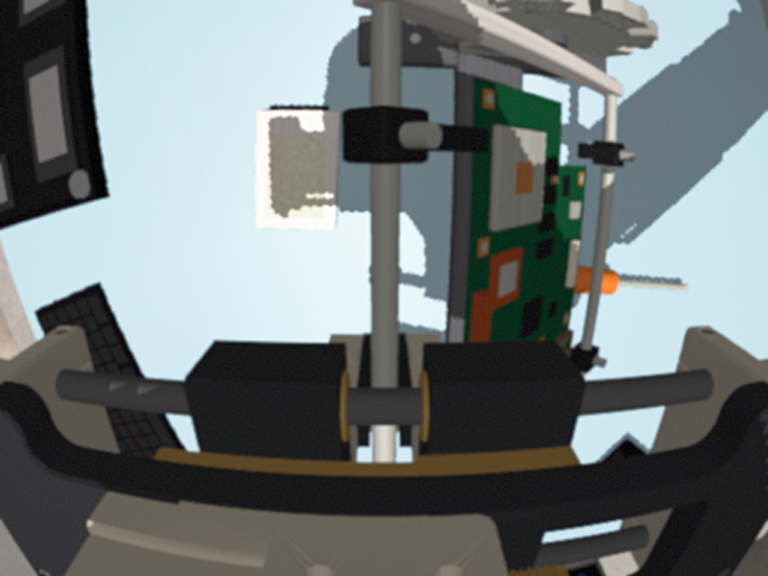

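View pics/sc9.png

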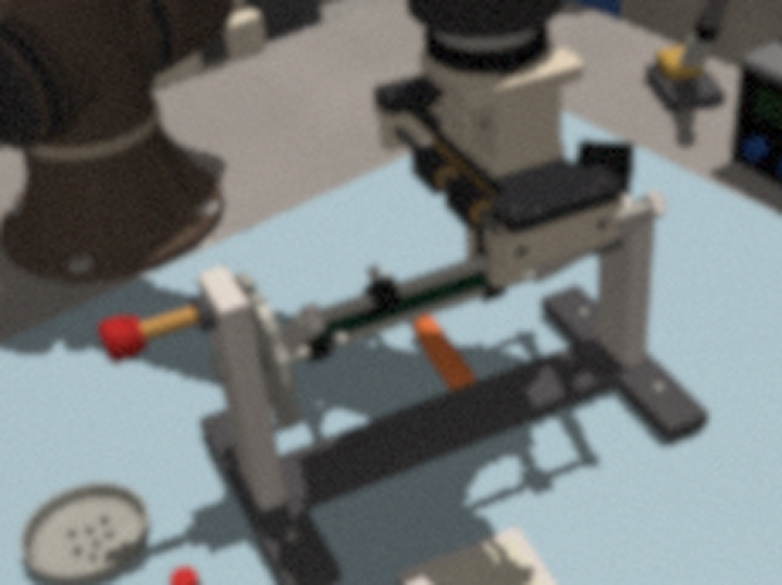

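View pics/sd8.png

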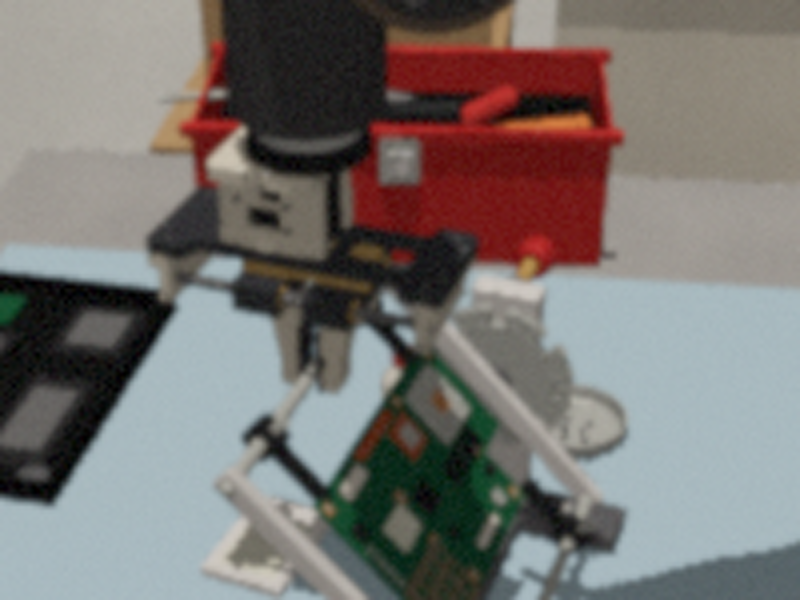

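```bash
python3 - <<'E'
from h import *
from scipy.optimize import least_squares
s=get_state();w=capture("wrist");b=capture("side")
y=-.2357;X=np.array([np.cos(y),np.sin(y),0]);Y=np.array([-np.sin(y),np.cos(y),0]);P=np.array([.507,.0475,.15]);Z=np.array([0,0,1])
pts=[(w,np.array([383,133])/1.5,.115,-.082),(w,np.array([604,153])/1.5,-.115,-.082),(w,np.array([584,359])/1.5,-.115,.082),(b,np.array([262,432])/4+[170,60],.115,.082)]
f=lambda p:np.concatenate([proj(c,P+p[1]*X+p[2]*Y+r*(np.cos(p[0])*X+np.sin(p[0])*Z)+v*Y,s)[0]-u for c,u,r,v in pts])
o=least_squares(f,[.78,0,0]);print(o.x,o.fun.round(1))
g=lambda t:f([t[0],0,0]);o=least_squares(g,[.78]);print(o.x,o.fun.round(1))
E
```

```text
[ 7.78628398e-01  2.62120430e-03 -6.88117765e-04] [-0.1  1.1  1.4 -0.7 -1.3 -2.6 -0.   1.1]
[0.76617062] [ 3.2  2.5  4.5  0.2  1.5 -1.9  0.5  1.7]
```

apply_moves(
  commands=[
    {"grip": 0.35,"dp": [0,0,0],"yaw": 0},
    {"grip": 0.35,"dp": [0,0,0],"yaw": 0},
    {"grip": 0.35,"dp": [0,0,0],"yaw": 0},
    {"grip": 0.35,"dp": [0,0,-30],"yaw": 0},
    {"grip": 0.5,"dp": [0,0,-80],"yaw": 0},
    {"grip": 0.6,"dp": [50,15,-80],"yaw": 0},
    {"grip": 0.6,"dp": [100,35,-80],"yaw": 0},
    {"grip": 0.6,"dp": [150,55,-80],"yaw": 0},
    {"grip": 0.6,"dp": [200,70,-80],"yaw": 0},
    {"grip": 0.6,"dp": [239,81,-60],"yaw": 0},
    {"grip": 0.6,"dp": [239,81,-40],"yaw": 0},
    {"grip": 0.6,"dp": [239,81,-40],"yaw": 0},
  ],
)

```text
time_s: 12.78
tcp_pos: [0.4498, -0.1856, 0.2299]
eef_rot: [179.8, -0.0, -103.6]
contact_force: [1.1, 0.4, 0.0]
gripper_width: 0.0529
```

```bash
python3 - <<'E'
from h import *
from scipy.optimize import least_squares
s=get_state();print(s['tcp_pos'],s['gripper_width'],s['contact_force'])
w=capture("wrist");crop(w,0,0,512,384,1.5,"pics/w8.png")
a=capture("scene");crop(a,110,100,230,172,3.4,"pics/sc10.png")
b=capture("side");crop(b,190,100,200,150,4,"pics/sd9.png")
y=-.2357;Y=np.array([-np.sin(y),np.cos(y),0]);P=np.array([.507,.0475,.201])
print(proj(w,P-.24*Y,s)*1.5)
E
```

```text
[ 0.44982922 -0.18560789  0.22990611] 0.05287977381897823 [1.08636391 0.42952479 0.02575151]
[[382.6650755  304.18031481]]
```

View pics/w8.png

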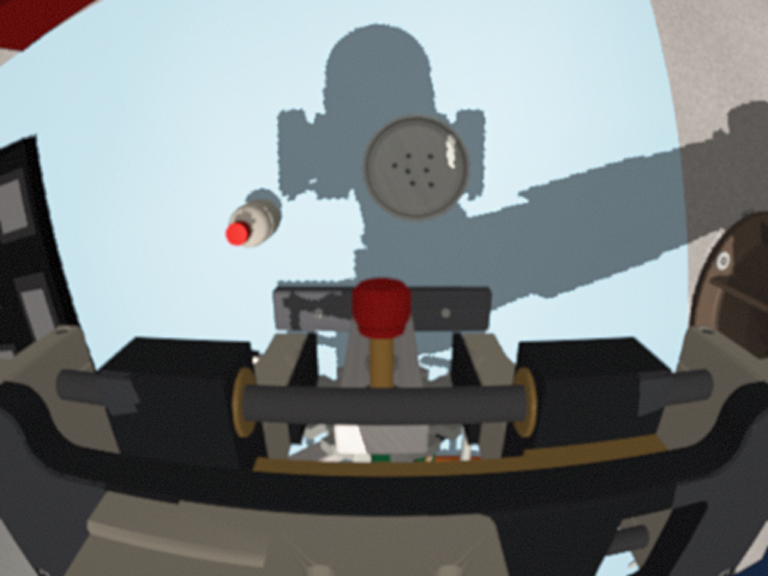

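View pics/sc10.png

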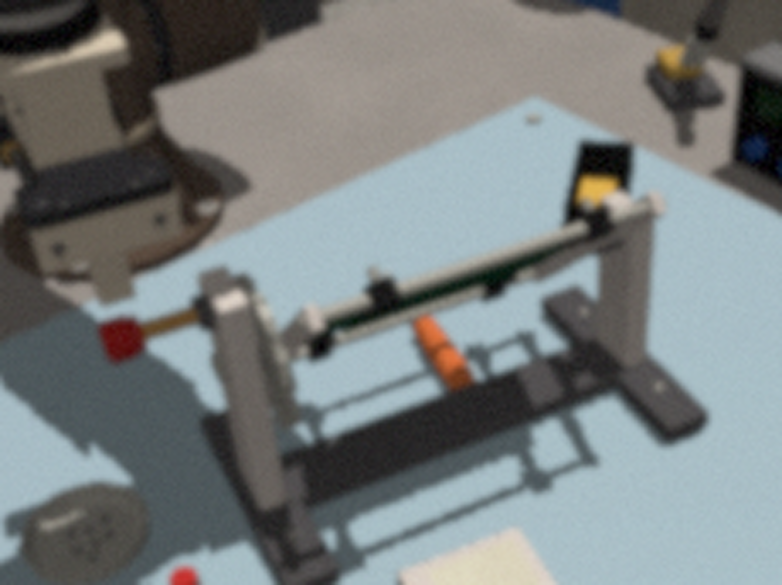

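View pics/sd9.png

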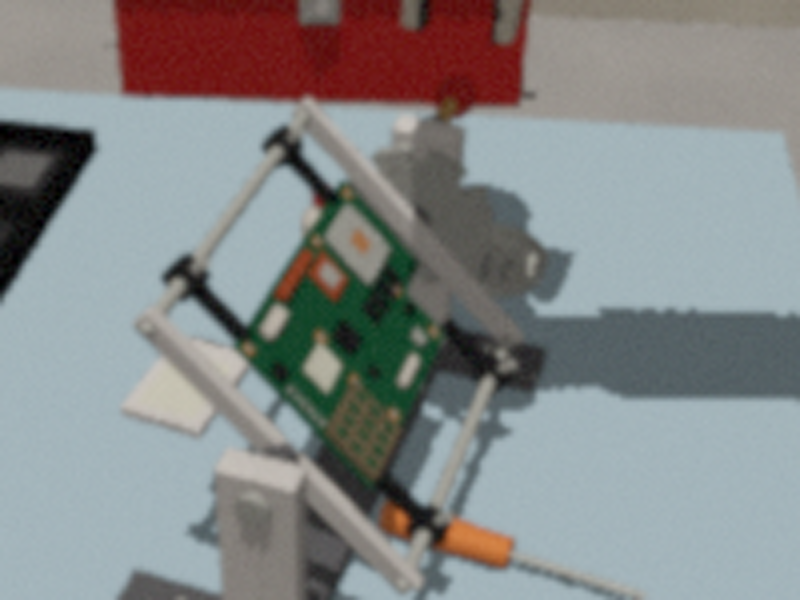

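```bash
python3 - <<'E'
from h import *
from scipy.optimize import least_squares
b=capture("side")
y=-.2357;X=np.array([np.cos(y),np.sin(y),0]);Y=np.array([-np.sin(y),np.cos(y),0]);P=np.array([.507,.0475,.15]);Z=np.array([0,0,1])
pts=[((281,142),.115,-.082),((185,272),.115,.082),((512,357),-.115,-.082),((430,520),-.115,.082)]
f=lambda p:np.concatenate([proj(b,P+p[1]*X+p[2]*Y+r*(np.cos(p[0])*X+np.sin(p[0])*Z)+v*Y)[0]-(np.array(u)/4+[190,100]) for u,r,v in pts])
o=least_squares(f,[.78,0,0]);print(o.x,o.fun.round(1))
E
```

```text
[ 7.20172118e-01 -4.92810010e-04 -1.00749682e-02] [-0.   0.5  0.4  0.4 -2.8  1.5  2.2 -1.7]
```

```bash
python3 - <<'E'
from h import *
a=capture("scene");b=capture("side")
y=-.2357;X=np.array([np.cos(y),np.sin(y),0]);Y=np.array([-np.sin(y),np.cos(y),0]);P=np.array([.507,.0475,.15]);Z=np.array([0,0,1])
for c,x0,y0,w,h,S,n in((a,185,140,130,80,6,"pics/sc11.png"),(b,215,115,120,125,4.8,"pics/sd10.png")):
  im=cv2.resize(c["color"][y0:y0+h,x0:x0+w,::-1],None,fx=S,fy=S,interpolation=cv2.INTER_CUBIC)
  for t,col in((.70,(255,0,255)),(.785,(0,255,255)),(.86,(255,255,0))):
    for r in (-.115,.115):
      q=[(proj(c,P+r*(np.cos(t)*X+np.sin(t)*Z)+v*Y)[0]-[x0,y0]+.5)*S for v in(-.135,-.082,.082,.135)]
      cv2.line(im,tuple(int(v) for v in q[0]),tuple(int(v) for v in q[3]),col,1)
      for k in q[1:3]: cv2.circle(im,tuple(int(v) for v in k),4,col,1)
  cv2.imwrite(n,im)
E
```

```text
(no output)
```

View pics/sc11.png

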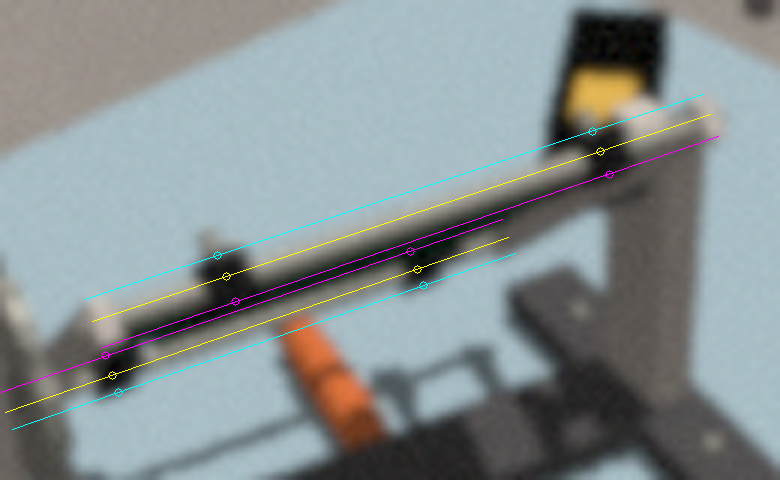

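View pics/sd10.png

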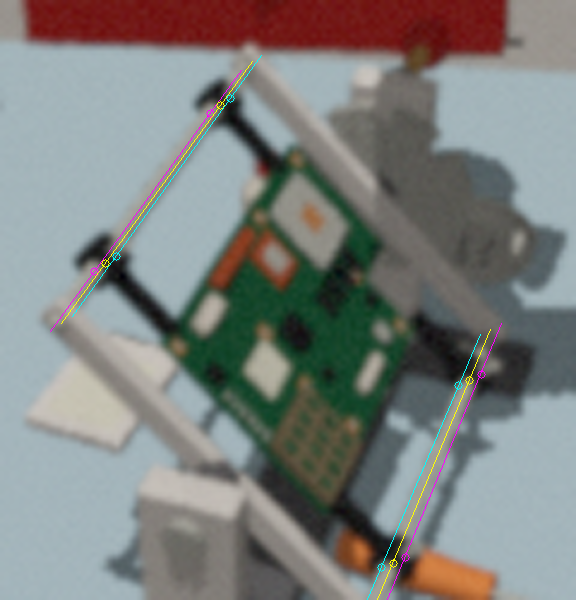

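apply_moves(
  commands=[
    {"grip": 0.6,"dp": [0,0,40],"yaw": 0},
    {"grip": 0.6,"dp": [0,0,70],"yaw": 0},
    {"grip": 0.6,"dp": [0,0,77],"yaw": 0},
    {"grip": 0.6,"dp": [0,0,77],"yaw": 0},
    {"grip": 0.2,"dp": [0,0,77],"yaw": 0},
    {"grip": 0.2,"dp": [0,0,77],"yaw": 0},
    {"grip": 0.2,"dp": [0,0,77],"yaw": 0},
    {"grip": 0.2,"dp": [0,0,77],"yaw": 0},
    {"grip": 0.2,"dp": [0,0,77],"yaw": 0},
    {"grip": 0.2,"dp": [0,0,77],"yaw": 0},
    {"grip": 0.2,"dp": [0,0,77],"yaw": 0},
  ],
  newtons=50,
)

```text
time_s: 14.45
tcp_pos: [0.4514, -0.1855, 0.1549]
eef_rot: [-180.0, 0.0, -103.5]
contact_force: [-2.4, 2.2, 5.7]
gripper_width: 0.0283
```

apply_moves(
  commands=[
    {"grip": 0.2,"dp": [-4,0,0],"yaw": 0},
    {"grip": 0.2,"dp": [-8,0,0],"yaw": 0},
    {"grip": 0.2,"dp": [-12,0,0],"yaw": 0},
    {"grip": 0.2,"dp": [-16,0,0],"yaw": 0},
    {"grip": 0.2,"dp": [-20,0,0],"yaw": 0},
    {"grip": 0.2,"dp": [-22,0,0],"yaw": 0},
    {"grip": 0.2,"dp": [-22,0,0],"yaw": 0},
    {"grip": 0.2,"dp": [-22,0,0],"yaw": 0},
  ],
  newtons=50,
)

```text
time_s: 15.45
tcp_pos: [0.4561, -0.1659, 0.1549]
eef_rot: [-180.0, -0.2, -103.5]
contact_force: [-2.0, -9.7, 3.6]
gripper_width: 0.0283
```

```bash
python3 - <<'E'
from h import *
s=get_state();print(s['tcp_pos'],s['gripper_width'],s['contact_force'])
w=capture("wrist");crop(w,100,100,312,234,2.5,"pics/w9.png")
E
```

```text
[ 0.45611644 -0.16590267  0.15485445] 0.02826418398295648 [-2.01623862 -9.74912292  3.63719085]
```

View pics/w9.png

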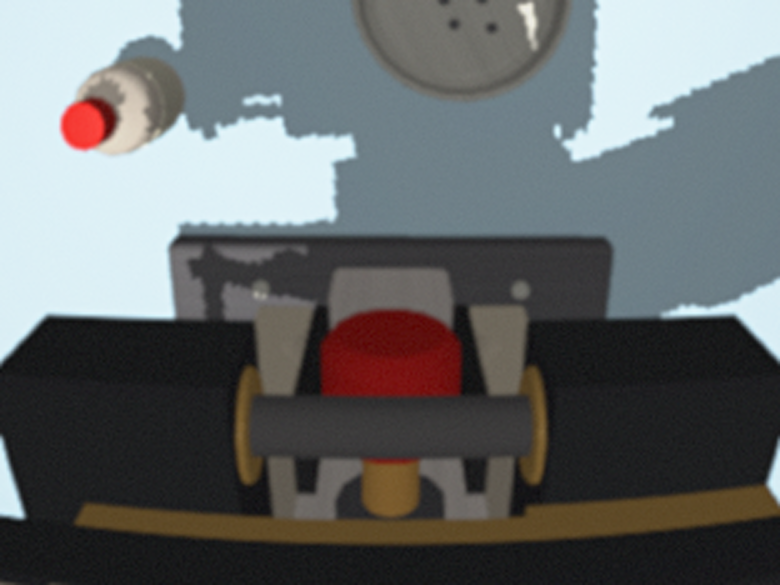

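apply_moves(
  commands=[
    {"grip": 0.2,"dp": [-2,0,0],"yaw": 0},
    {"grip": 0.2,"dp": [-2,0,0],"yaw": 0},
    {"grip": 0.2,"dp": [2,0,0],"yaw": 0},
    {"grip": 0.6,"dp": [2,0,0],"yaw": 0},
    {"grip": 0.6,"dp": [2,0,0],"yaw": 0},
    {"grip": 0.6,"dp": [2,0,0],"yaw": 0},
    {"grip": 0.6,"dp": [2,0,0],"yaw": 0},
    {"grip": 0.6,"dp": [2,0,-50],"yaw": 0},
    {"grip": 0.6,"dp": [2,0,-100],"yaw": 0},
    {"grip": 0.6,"dp": [2,0,-130],"yaw": 0},
    {"grip": 0.6,"dp": [2,0,-130],"yaw": 0},
    {"grip": 0.6,"dp": [2,0,-130],"yaw": 0},
  ],
  newtons=50,
)

```text
time_s: 17.0
tcp_pos: [0.4556, -0.1658, 0.2835]
eef_rot: [179.9, 0.0, -103.5]
contact_force: [0.1, 0.5, -0.0]
gripper_width: 0.0525
```

```bash
python3 - <<'E'
from h import *
s=get_state();print(s['tcp_pos'],s['gripper_width'],s['contact_force'])
w=capture("wrist");crop(w,0,0,512,384,1.5,"pics/w10.png")
a=capture("scene");b=capture("side")
y=-.2357;X=np.array([np.cos(y),np.sin(y),0]);Y=np.array([-np.sin(y),np.cos(y),0]);P=np.array([.507,.0475,.15]);Z=np.array([0,0,1])
for d in(.22,.24): print(proj(w,P-d*Y+.051*Z,s)*1.5,(proj(a,P-d*Y+.051*Z)-[110,120])*3.8)
crop(b,170,60,200,150,4,"pics/sd11.png")
c,x0,y0,wd,h,S=a,110,120,200,150,3.8
im=cv2.resize(c["color"][y0:y0+h,x0:x0+wd,::-1],None,fx=S,fy=S,interpolation=cv2.INTER_CUBIC)
for t,col in((.785,(0,255,255)),):
    for r in (-.115,.115):
      q=[(proj(c,P+r*(np.cos(t)*X+np.sin(t)*Z)+v*Y)[0]-[x0,y0]+.5)*S for v in(-.135,.135)]
      cv2.line(im,tuple(int(v) for v in q[0]),tuple(int(v) for v in q[1]),col,1)
cv2.imwrite("pics/sc12.png",im)
E
```

```text
[ 0.4555715  -0.16580339  0.28353671] 0.052548052953303684 [ 0.14170821  0.51487492 -0.01994239]
[[384.36335058 273.2603169 ]] [[166.54629852 290.19660392]]
[[384.35697004 241.80345716]] [[133.71945815 300.79780156]]
```

View pics/w10.png

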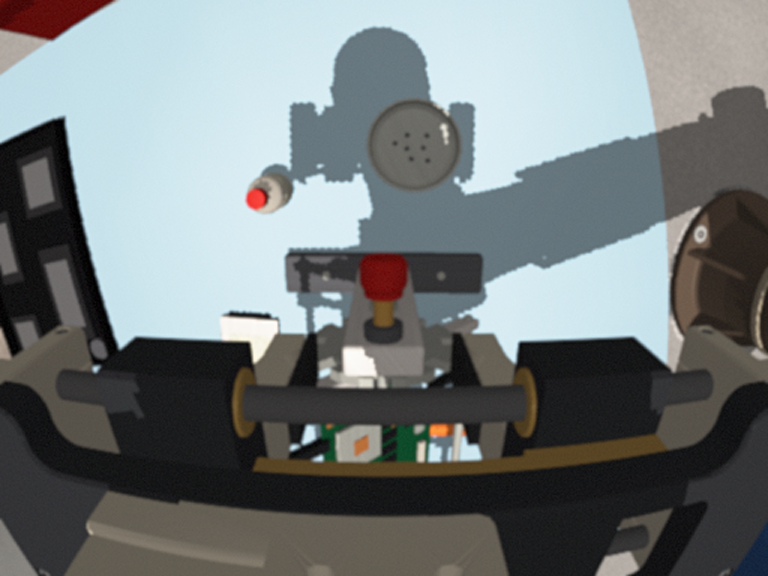

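View pics/sc12.png

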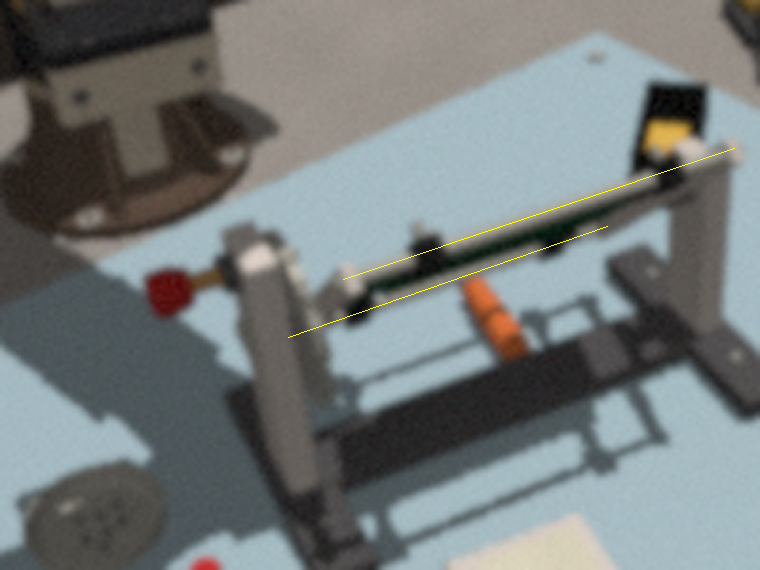

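View pics/sd11.png

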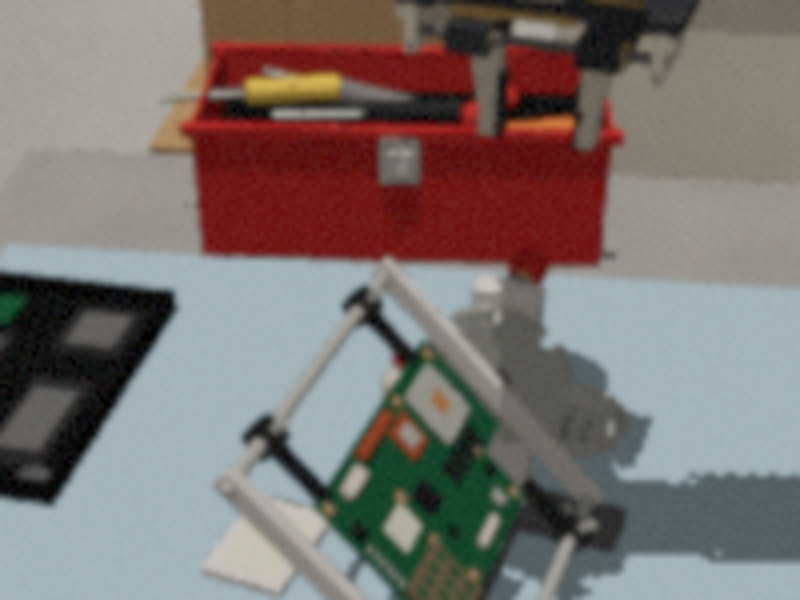

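```bash
python3 -c "
from plant import *
print(close_job())"
```

```text
the job is handed in; nothing more can be done
None
```

The frame is tipped up to the 45-degree notch with the far edge raised, and the lock knob is pushed home. I handed the job in at about 17 s of the 51 s allowed; no verdict is reported.

- **What I did:** I pulled the knob out 20 mm until it stopped with about 14 N on the wrist. I then gripped the bare middle of the far rail, swung the frame up to 45 degrees, regripped the knob and pushed it the 20 mm back in.
- **Knob:** in the last wrist picture it sits about 4 px from the predicted home position; the out position would be about 31 px away. The gripper stopped at the same place as before the pull.
- **Frame angle:** in the last scene picture the far and near rails lie on the lines I projected for 0.785 rad. Two estimates before locking disagreed: about 0.78 rad from combined wrist and side views, and 0.72 rad from a side-only fit with an implausible 10 mm offset. I went by the scene overlay.
- **Robot:** it was clear of everything at the end, with wrist force under 1 N and the fingers lifted off the knob. I saw no contact with the board.
- **Bystanders:** those in view, including the dish, flux, driver and drive, looked unmoved. I did not measure their positions at the end, and I did not check the tape and brush.
- **Tool length:** the real fingertips are about 28 mm short of the stated TCP. My first close on the knob caught only its upper part, so I reopened, went 28 mm lower and gripped it again.
- **A slip on my part:** when releasing the knob after the pull, I commanded an extra 20 mm outward. The fingers opened, the knob stayed out, and I saw no harm afterwards.

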